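Index the tool turret and set its clamp lever

TASK

On the tool-setting stand, push on the side of a tool in the four-way turret with your fingertip and turn the turret until the long round boring bar points straight at the round setting post. Then push the clamp lever round until it reaches its stop pin, with the bar still pointing at the post. Push lightly (never harder than about 40 N), grip nothing, leave the loose rings, insert box and spanner where they lie, and finish clear of everything.

Things in the scene. Friction and masses are not known exactly. Their poses are not given: they have to be found in the camera images.
- stand: Fixed dark steel plate 150 (x) by 440 (y) by 20 mm on the table; origin on the table under the turret axis, z up, y pointing to the setting post. It spans x -75 to 75, y -240 to 200 mm. Post at y 165, lever pivot at y -190 mm (x 0). A 10 mm stop pin, 65 mm high, stands beside the lever's final place. Stand, turret and lever together may be pushed with at most 40 N.
- turret (a joint): Four-way tool turret, dark steel block 70 by 70 mm, top 82 mm (nut and bolts 90 mm) above the table, turning either way without stops about a vertical axis; friction of 0.35 N m holds it where left. Rad, growing counter-clockwise from above; 0 or 2 pi = boring bar points exactly at the post. Starts at 0.7 to 5.58.
- turret_axis (a point): On the turret's turning axis, 55 mm above the table, the height of the tools' centre lines. Three level tools stick out, any may be pushed: the boring bar; 90 degrees counter-clockwise from it a turning tool, square 14 mm shank, reaching 90 mm from the axis; 90 degrees clockwise from the bar a parting blade 5 mm thick, 22 mm tall, reaching 90 mm. The fourth side is empty.
- bar_tip (a point): Centre of the boring bar's free end, 125 mm from the turret axis, 55 mm above the table. The bar is round, 16 mm across, the longest of the tools, and lies along the line from turret axis to this point.
- post_axis (a point): On the setting post's axis, 55 mm above the table, 165 mm from the turret axis. Fixed plain steel cylinder 28 mm across, top 75 mm above the table, on a foot 44 mm across. The bar points at it when the bar's tip is within 10 mm to either side of the line from turret axis to post axis.
- clamp_lever (a joint): Clamp lever on a vertical axis, rad: 0 loose (along the stand's -x), growing counter-clockwise from above to 1.5 at its stop (nearly along the stand's -y, away from the turret). Starts at 0 to 0.35; friction 0.14 N m, no spring, stays where left. Set when above 1.35; must be below 0.5 until the turret is set.
- lever_pivot (a point): Point on the lever's turning axis, 55 mm above the table. The lever's hub is 32 mm across, top 66 mm above the table.
- lever_ball (a point): Centre of the black ball (26 mm across) at the lever's free end, 100 mm from the pivot and 55 mm above the table; the lever's arm is a round bar 14 mm across on the line from pivot to ball.
- ring_big: Loose aluminium ring, 76 mm outside, 24 mm high; origin under its centre. Bystander.
- ring_small: Loose aluminium ring, 58 mm outside, 30 mm high; origin under its centre. Bystander.
- insert_box: Small orange plastic insert box, 50 by 90 by 23 mm high; origin under its centre. Bystander.
- spanner: Spanner 150 mm long lying along its own x; origin under its middle. Bystander.

How it is judged:
On the way, in this order (a step that is already met when the one before it is completed fails the run):
1. the boring bar points at the post and the turret is at rest, the clamp lever still loose (below 0.5 rad) (x of bar_tip in the frame of stand between -0.0106 and 0.0106 m and y of bar_tip in the frame of stand above 0.1 m and velocity of joint turret between -0.05 and 0.05 rad/s and value of joint clamp_lever below 0.5 rad), for 0.3 s.
2. the clamp lever is round at its stop (above 1.35 rad), the bar still pointing at the post (x of bar_tip in the frame of stand between -0.0106 and 0.0106 m and y of bar_tip in the frame of stand above 0.1 m and velocity of joint turret between -0.05 and 0.05 rad/s and value of joint clamp_lever above 1.35 rad), for 0.2 s.
At the end, for the whole second after the job is handed in: The boring bar points at the setting post (tip within 10.6 mm to either side of the line from turret axis to post axis, on the post's side), the clamp lever stands at its stop (above 1.35 of 1.5 rad), both at rest (all of step 2 and velocity of joint clamp_lever between -0.05 and 0.05 rad/s); the robot touches nothing.
It fails at once if a loose ring, the insert box or the spanner is lifted, carried or shoved (moved over 15 mm) (distance of any of ring_big, ring_small, insert_box, spanner from where it was at the start of the episode above 0.015 m).
It fails at once if the stand, turret or lever is forced or gripped by the fingers (over 40 N) (contact force between the fingers and stand above 40 N).
It also fails if it takes over 58 s, if anything falls off the work surface, if the arm or the gripper's body presses on something with over 40 N, if the wrist force passes 120 N, or if a joint passes its speed limit or range.

ROBOT

A 6-joint arm with a two-finger parallel gripper is mounted at the origin on the work surface. World frame = base frame: x ahead of the robot, y to its left, z up, the work surface at z = 0. Lengths are in m, angles in rad, forces in N, time in s.
With the tool pointing down it reaches from about 0.25 to 0.725 m from the base axis. Payload 4 kg.
Tool frame: the origin (TCP) lies midway between the tips of the shut fingers; the grasp point (between the pads) lies 19 mm behind it (bot.grip_point_offset is the distance from the TCP to the grasp point, in m); z points along the fingers, y is the line along which they close (so a half turn about z gives the same grasp; the last joint's range is limited). The gripper opens to 85 mm and grips with 20 to 120 N. Pads are 22 mm wide; open, the fingers measure 114 mm over their backs; the gripper's body (76 mm by 85 mm) begins 54 mm behind the grasp point. The pads swing forward as they close: fully open they stand 13 mm farther back than shut.
Start: joints at [-1.182, 0.241, 0.005, 1.335, 0, 1.571], TCP at [0.19, -0.463, 0.231] pointing down, gripper open.
Joint ranges: [-2.72, 2.72], [-1.05, 1.87], [-1.09, 1.28], [-1.99, 2.15], [-1.42, 1.44], [-3.14, 3.14]. Speed limits (rad/s): [2.79, 2.79, 3.14, 3.14, 3.14, 3.14].

INTERFACE

Orientations are given as a unit quaternion [x, y, z, w].
In Python, from workcell import bot gives the robot as it stands.
- The arm moves only by the tool step_arm, never from a script. Its argument "targets" is text: rows parted by semicolons, each of 7 numbers parted by spaces: the opening, from -1 (shut) to 1 (fully open), so that 0 is half open, then the shift along the world's x, y, z normalised to -1 to 1, where 1 is 0.5 m, then the turn, a rotation vector about the world's x, y, z normalised to -1 to 1, where 1 is pi/4 rad. In form: gripper x y z wx wy wz; .... A call has 1 to 10 rows; each row is the pose to reach, as a shift and turn from the pose commanded when the call began; what a row does not reach only later rows make up. A row lasts 1/12 s, in which the tool goes at most 41.7 mm and 7.16 degrees, less where a joint would pass 70% of its speed; a pose out of reach is approached as far as the arm can. A call with a number of a shift or a turn outside -1 to 1 is refused whole. A call with a gripper value outside its range is refused whole. The fingers move at their own pace and stop on an object; the grip force is fixed at half the most. Time passes only in rows, so rows that repeat a pose let the fingers close. It gives the time, the measured TCP pose, the force, the opening and the grip force at its end, in the units of the state.
- bot.get_obs(): the state, without advancing time (a new reading comes with each control period).
- bot.camera(name): name is "scene" or "top" or "wrist"; returns the picture (420x560x3 uint8, red, green, blue); there is no depth.
- bot.camera_info(name): a dict with "vertical_fov" (degrees; the focal length in pixels is half the picture's height over the tangent of half this angle, whatever the lens; pixels are square), "cx", "cy" (the principal point, pixels), "pose" (4x4, takes a point from camera to world coordinates). Camera axes: x right, y up, looking along -z (the intrinsics and any distortion apply to the point x, -y, -z); pixel columns grow to the right and rows downward; lengths in m; the calibration is good to about 2 mm. A picture is of the moment at which its call begins: read the wrist's pose just before it. camera_info takes no time and is no camera call; for the wrist camera it gives the pose at the moment of the call.
- bot.job_done(): hands the job in; it is judged then, once.
The state is a dict: "clock": time; "joint_pos": joint angles; "joint_vel": joint speeds; "tau": joint torques, N m; "eef_pos": TCP position; "tool_rot": TCP orientation; "ft_force": force on the tool from outside, world axes, zero at the start; "ft_torque": the same for the moment, N m; "grip_width": finger opening in m; "grasp_force": force on a finger pad.
Only numpy, scipy, OpenCV 4.12 (cv2) and the standard library are available. Lean on these libraries where they do the work, as an engineer would, in place of code of your own. Each camera call takes 0.05 s, during which the arm holds its last target. There are 200 camera calls.

## Working session

There is one attempt and no reset: what is moved stays moved. The work goes in short steps, Python scripts to look and compute and a tool call to move; the robot and the scene stay as the last step left them, time stands still between calls to the robot, and variables do not carry over. Pictures are saved under pics/ and viewed, at most 10 in all, crops included, and the job is handed in when it is done.

Besides the shell and the picture viewer there is one more tool, called by a JSON object that holds its "name" and its "arguments", one argument or row to a line. step_arm: Moves the arm, as the interface text tells. Scaled input: -1 to 1 covers 0.5 m each way for a shift and pi/4 rad each way for a turn. Its arguments: {"type":"object","properties":{"targets":{"type":"string"}},"required":["targets"]}

```bash
mkdir -p pics; python3 - <<'E'
from workcell import bot
import cv2,numpy as np
for n in ["scene","top"]:
    im=bot.camera(n); cv2.imwrite(f"pics/{n}0.png",im[:,:,::-1])
    i=bot.camera_info(n); print(n,i["vertical_fov"],i["cx"],i["cy"],np.round(i["pose"],4).tolist(),[k for k in i])
o=bot.get_obs();print(o["clock"],o["eef_pos"],o["tool_rot"],o["ft_force"])
E
```

```text
scene 45.09600423989324 274.50028726317885 203.1434475329321 [[-0.3145, -0.6536, 0.6884, 1.1531], [0.9491, -0.2301, 0.2151, 0.218], [0.0178, 0.721, 0.6927, 0.6378], [0.0, 0.0, 0.0, 1.0]] ['vertical_fov', 'cx', 'cy', 'pose']
top 56.2527447502974 278.89157065412076 208.35445798002678 [[0.0163, 0.9888, -0.1481, 0.5093], [-0.9999, 0.0166, 0.0007, 0.0126], [0.0031, 0.1481, 0.989, 0.738], [0.0, 0.0, 0.0, 1.0]] ['vertical_fov', 'cx', 'cy', 'pose']
0.1 [ 0.18931468 -0.46215822  0.23050643] [ 9.81165670e-01  1.93165827e-01 -1.95095420e-04 -9.23731546e-04] [-0.27908371 -0.57487434  0.00121864]
```

View pics/top0.png

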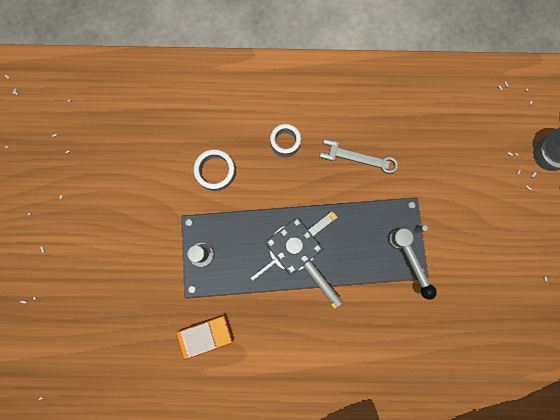

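View pics/scene0.png

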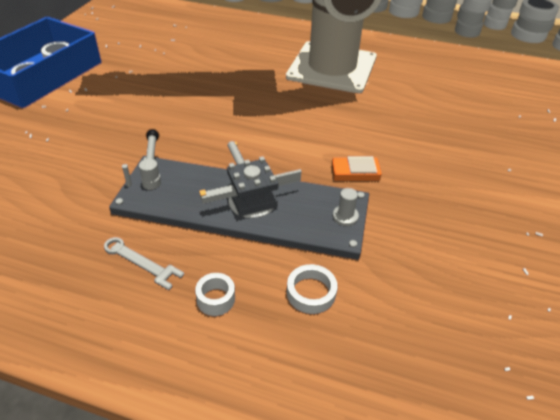

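The top view shows the post at (199,254), turret nut (294,245), bar end (337,304), turning tool tip (334,215), blade tip (252,279), lever hub (403,237) and ball (429,292). The scene view agrees with this layout. The bar needs roughly 125° clockwise.

```bash
cat > h.py <<'E'
from workcell import bot
import cv2,numpy as np
def ray(n,u,v,z,info=None):
    i=info or bot.camera_info(n); f=210/np.tan(np.radians(i["vertical_fov"])/2); P=np.array(i["pose"])
    d=P[:3,:3]@np.array([(u-i["cx"])/f,-(v-i["cy"])/f,-1]); o=P[:3,3]
    return o+d*(z-o[2])/d[2]
E
python3 - <<'E'
from h import *
pts=dict(post=(199,254,.075),nut=(294.5,245.5,.09),hub=(403,237,.066),ball=(429,292,.055),bar=(338,303,.06),turn=(334,215,.06),blade=(252,279,.066),
 c1=(182,216,.02),c2=(417,198,.02),c3=(185,297,.02),box=(205,336,.023))
W={k:ray("top",*p) for k,p in pts.items()}
for k in W: print(k,np.round(W[k],4))
g=lambda a,b:np.linalg.norm((W[a]-W[b])[:2])
ang=lambda a,b:np.degrees(np.arctan2(*(W[b]-W[a])[[1,0]]))
for a,b,e in [("nut","post",165),("nut","hub",190),("hub","ball",100),("nut","bar",125),("nut","turn",90),("nut","blade",90),("c1","c2",440),("c1","c3",150)]:
    print(a,b,round(1000*g(a,b),1),e,"ang",round(ang(a,b),1))
# scene check
for k,p in dict(post=(348,194,.075),nut=(252,171,.09),hub=(149,165,.066),ball=(152,135,.055),bar=(234,146,.055)).items(): print(k,np.round(ray("scene",*p),4))
# dark-ball blob in top
im=bot.camera("top")
m=(im.max(2)<40).astype(np.uint8); n,l,s,c=cv2.connectedComponentsWithStats(m[270:310,410:450]); print(s[1:],c[1:]+[410,270])
E
```

```text
post [0.529  0.1448 0.075 ]
nut [ 0.545  -0.0145  0.09  ]
hub [ 0.5639 -0.2011  0.066 ]
ball [ 0.4716 -0.2462  0.055 ]
bar [ 0.4513 -0.09    0.06  ]
turn [ 0.6007 -0.084   0.06  ]
blade [0.4889 0.0555 0.066 ]
c1 [0.5996 0.1903 0.02  ]
c2 [ 0.6406 -0.244   0.02  ]
c3 [0.4539 0.1772 0.02  ]
box [0.3878 0.138  0.023 ]
nut post 160.1 165 ang 95.7
nut hub 187.6 190 ang -84.2
hub ball 102.7 100 ang -154.0
nut bar 120.4 125 ang -141.1
nut turn 89.1 90 ang -51.3
nut blade 89.7 90 ang 128.7
c1 c2 436.2 440 ang -84.6
c1 c3 146.3 150 ang -174.9
post [0.5332 0.1504 0.075 ]
nut [ 0.5477 -0.012   0.09  ]
hub [ 0.5664 -0.1983  0.066 ]
ball [ 0.4729 -0.2444  0.055 ]
bar [ 0.4521 -0.0836  0.055 ]
[[  3   1   1   1   1]
 [  1   2   1   1   1]
 [  4   3   2   3   3]
 [  6   7   1   1   1]
 [  6   9   1   1   1]
 [ 11  15  15  14 145]] [[413.         271.        ]
 [411.         272.        ]
 [414.33333333 274.        ]
 [416.         277.        ]
 [416.         279.        ]
 [428.22758621 291.73793103]]
```

Measured lengths match the given sizes to within 3%. The bar is at −141° in the world frame, the post at about 95.5° and the lever at about 0.35 rad. I'll push the bar about 123° clockwise.

{"name": "step_arm", "arguments": {
  "targets": "-1 0.05 0.056 0 0 0 0;-1 0.1 0.11 0 0 0 0;-1 0.15 0.168 -0.02 0 0 0;-1 0.2 0.224 -0.02 0 0 0;-1 0.25 0.28 -0.02 0 0 0;-1 0.3 0.336 -0.03 0 0 0;-1 0.35 0.392 -0.04 0 0 0;-1 0.4 0.448 -0.05 0 0 0;-1 0.45 0.504 -0.06 0 0 0;-1 0.5 0.56 -0.06 0 0 0"
}}

```text
clock: 0.98
eef_pos: [0.4397, -0.1807, 0.2001]
tool_rot: [0.981, 0.193, -0.001, -0.001]
ft_force: [1.3, -1.1, -0.4]
grip_width: 0.0002
grasp_force: 0.0
```

{"name": "step_arm", "arguments": {
  "targets": "-1 0.046 0.055 0 0 0 0;-1 0.092 0.11 0 0 0 0;-1 0.138 0.164 -0.03 0 0 0;-1 0.138 0.164 -0.08 0 0 0;-1 0.138 0.164 -0.13 0 0 0;-1 0.138 0.164 -0.18 0 0 0;-1 0.138 0.164 -0.23 0 0 0;-1 0.138 0.164 -0.27 0 0 0;-1 0.138 0.164 -0.30 0 0 0;-1 0.138 0.164 -0.324 0 0 0"
}}

```text
clock: 1.82
eef_pos: [0.5072, -0.1003, 0.0372]
tool_rot: [0.981, 0.193, -0.002, -0.001]
ft_force: [-0.1, 0.0, 0.1]
grip_width: 0.0002
grasp_force: 0.0
```

```bash
python3 - <<'E'
from h import *
o=bot.get_obs();print(o["eef_pos"],o["ft_force"])
cv2.imwrite("pics/s1.png",bot.camera("scene")[80:280,80:400,::-1].repeat(2,0).repeat(2,1))
A=np.array([.546,-.013]); r=.095
p0=np.array([.5087,-.1]);
for a in range(-113,-256,-5):
    p=A+r*np.array([np.cos(np.radians(a)),np.sin(np.radians(a))]); print(a,np.round(p,4),np.round((p-p0)*2,3))
E
```

```text
[ 0.50715292 -0.10033616  0.03719326] [-0.05838031  0.04903986  0.10668253]
-113 [ 0.5089 -0.1004] [ 0.    -0.001]
-118 [ 0.5014 -0.0969] [-0.015  0.006]
-123 [ 0.4943 -0.0927] [-0.029  0.015]
-128 [ 0.4875 -0.0879] [-0.042  0.024]
-133 [ 0.4812 -0.0825] [-0.055  0.035]
-138 [ 0.4754 -0.0766] [-0.067  0.047]
-143 [ 0.4701 -0.0702] [-0.077  0.06 ]
-148 [ 0.4654 -0.0633] [-0.087  0.073]
-153 [ 0.4614 -0.0561] [-0.095  0.088]
-158 [ 0.4579 -0.0486] [-0.102  0.103]
-163 [ 0.4552 -0.0408] [-0.107  0.118]
-168 [ 0.4531 -0.0328] [-0.111  0.134]
-173 [ 0.4517 -0.0246] [-0.114  0.151]
-178 [ 0.4511 -0.0163] [-0.115  0.167]
-183 [ 0.4511 -0.008 ] [-0.115  0.184]
-188 [4.519e-01 2.000e-04] [-0.114  0.2  ]
-193 [0.4534 0.0084] [-0.111  0.217]
-198 [0.4556 0.0164] [-0.106  0.233]
-203 [0.4586 0.0241] [-0.1    0.248]
-208 [0.4621 0.0316] [-0.093  0.263]
-213 [0.4663 0.0387] [-0.085  0.277]
-218 [0.4711 0.0455] [-0.075  0.291]
-223 [0.4765 0.0518] [-0.064  0.304]
-228 [0.4824 0.0576] [-0.053  0.315]
-233 [0.4888 0.0629] [-0.04   0.326]
-238 [0.4957 0.0676] [-0.026  0.335]
-243 [0.5029 0.0716] [-0.012  0.343]
-248 [0.5104 0.0751] [0.003 0.35 ]
-253 [0.5182 0.0778] [0.019 0.356]
```

View pics/s1.png

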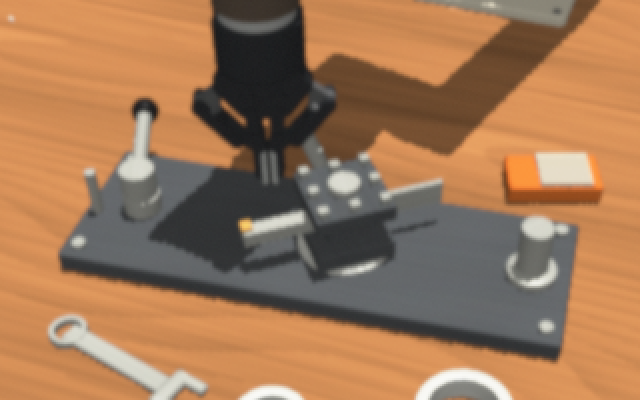

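The shut fingers (268,165) stand beside the bar (316,152), clear of it and of the turning tool. I'll start along the arc slowly.

{"name": "step_arm", "arguments": {
  "targets": "-1 -0.008 0.003 0 0 0 0;-1 -0.015 0.006 0 0 0 0;-1 -0.022 0.01 0 0 0 0;-1 -0.029 0.015 0 0 0 0;-1 -0.036 0.02 0 0 0 0;-1 -0.042 0.024 0 0 0 0;-1 -0.049 0.03 0 0 0 0;-1 -0.055 0.035 0 0 0 0;-1 -0.061 0.041 0 0 0 0;-1 -0.067 0.047 0 0 0 0"
}}

```text
clock: 2.7
eef_pos: [0.4761, -0.0773, 0.0401]
tool_rot: [0.981, 0.193, 0.001, 0.001]
ft_force: [3.7, -1.7, 0.8]
grip_width: -0.0002
grasp_force: 1.9
```

{"name": "step_arm", "arguments": {
  "targets": "-1 -0.005 0.006 0 0 0 0;-1 -0.010 0.013 0 0 0 0;-1 -0.015 0.019 0 0 0 0;-1 -0.020 0.026 0 0 0 0;-1 -0.028 0.041 0 0 0 0;-1 -0.035 0.056 0 0 0 0;-1 -0.040 0.071 0 0 0 0;-1 -0.044 0.087 0 0 0 0;-1 -0.047 0.104 0 0 0 0;-1 -0.048 0.120 0 0 0 0"
}}

```text
clock: 3.53
eef_pos: [0.4495, -0.0169, 0.0388]
tool_rot: [0.981, 0.193, -0.001, 0.0]
ft_force: [3.2, -3.4, -1.0]
grip_width: -0.0004
grasp_force: 2.0
```

{"name": "step_arm", "arguments": {
  "targets": "-1 0 0.017 0 0 0 0;-1 0.001 0.033 0 0 0 0;-1 0.004 0.050 0 0 0 0;-1 0.009 0.066 0 0 0 0;-1 0.015 0.081 0 0 0 0;-1 0.022 0.096 0 0 0 0;-1 0.030 0.110 0 0 0 0;-1 0.040 0.124 0 0 0 0;-1 0.051 0.137 0 0 0 0;-1 0.062 0.148 0 0 0 0"
}}

```text
clock: 4.37
eef_pos: [0.4817, 0.0576, 0.0389]
tool_rot: [0.981, 0.193, -0.001, -0.0]
ft_force: [-1.8, -3.3, -1.2]
grip_width: 0.0001
grasp_force: 1.9
```

```bash
python3 - <<'E'
from h import *
o=bot.get_obs();print(o["eef_pos"],o["ft_force"])
a=bot.camera("scene")[80:280,80:400,::-1].repeat(2,0).repeat(2,1)
cv2.imwrite("pics/s2.png",a)
cv2.imwrite("pics/t2.png",bot.camera("top")[180:330,160:360,::-1].repeat(4,0).repeat(4,1))
E
```

```text
[0.48166574 0.05759457 0.03888869] [-1.76268058 -3.29173696 -1.21083586]
```

View pics/s2.png

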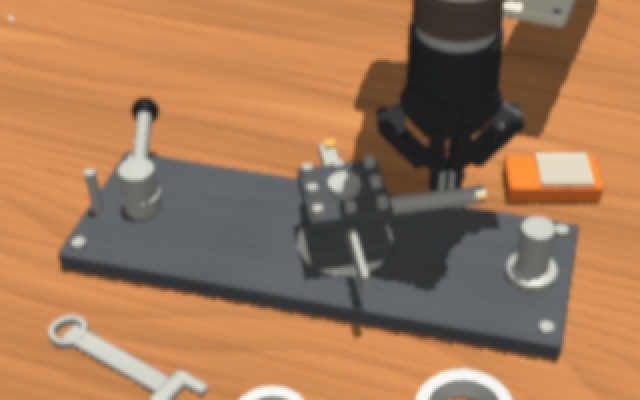

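The bar end is at crop (480,194), full-picture (320,177), with the fingers behind it and the bar still short of the post. I'll measure its angle.

```bash
python3 - <<'E'
from h import *
t=ray("scene",320,177,.055);A=np.array([.546,-.013]);d=t[:2]-A
print(t,np.hypot(*d),np.degrees(np.arctan2(d[1],d[0])), "target",95.5)
E
```

```text
[0.48426524 0.09179888 0.055     ] 0.12163052786483759 120.50142198294873 target 95.5
```

{"name": "step_arm", "arguments": {
  "targets": "-1 0.006 0.006 0 0 0 0;-1 0.013 0.011 0 0 0 0;-1 0.02 0.016 0 0 0 0;-1 0.027 0.020 0 0 0 0;-1 0.034 0.024 0 0 0 0;-1 0.041 0.028 0 0 0 0;-1 0.049 0.032 0 0 0 0;-1 0.056 0.035 0 0 0 0;-1 0.056 0.035 0 0 0 0"
}}

```text
clock: 5.22
eef_pos: [0.5109, 0.0749, 0.0394]
tool_rot: [0.981, 0.193, 0.0, -0.0]
ft_force: [-2.5, -1.7, 0.1]
grip_width: 0.0004
grasp_force: 0.9
```

```bash
python3 - <<'E'
from h import *
o=bot.get_obs();print(o["eef_pos"],o["ft_force"])
a=bot.camera("scene")[140:265,220:400,::-1].repeat(4,0).repeat(4,1)
cv2.imwrite("pics/s3.png",a)
E
```

```text
[0.51089883 0.07494238 0.03936331] [-2.45250288 -1.67608573  0.07904914]
```

View pics/s3.png

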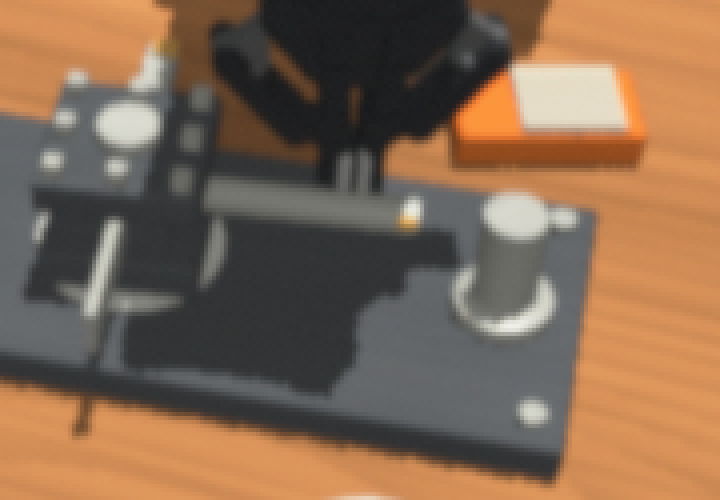

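The bar end is at crop (412,212), full-picture (323,193). The post top is at (349,194). The bar is slightly short of the line.

```bash
python3 - <<'E'
from h import *
t=ray("scene",323,193,.055);p=ray("scene",348.8,193.8,.075);n=ray("scene",252,171,.09)
print(t,p,n)
for A in (np.array([.546,-.013]),n[:2]):
  for q in (t,p):
    d=q[:2]-A;print(np.hypot(*d),np.degrees(np.arctan2(d[1],d[0])))
E
```

```text
[0.52291278 0.10715362 0.055     ] [0.53226735 0.15155536 0.075     ] [ 0.54766018 -0.01197653  0.09      ]
0.12235159465908185 100.87667578592296
0.16512738518480977 94.77045503957227
0.12167344085216518 101.73538206927957
0.16425473585013037 95.37725964428732
```

{"name": "step_arm", "arguments": {
  "targets": "-1 0.005 0.002 0 0 0 0;-1 0.01 0.003 0 0 0 0;-1 0.015 0.005 0 0 0 0;-1 0.019 0.006 0 0 0 0;-1 0.019 0.006 0 0 0 0;-1 0 0 0 0 0 0;-1 -0.05 -0.01 0 0 0 0;-1 -0.08 -0.02 0.05 0 0 0;-1 -0.14 -0.05 0.1 0 0 0;-1 -0.2 -0.08 0.15 0 0 0"
}}

```text
clock: 6.1
eef_pos: [0.4113, 0.0352, 0.1151]
tool_rot: [0.981, 0.194, 0.002, -0.001]
ft_force: [-0.2, -0.1, 0.5]
grip_width: -0.0002
grasp_force: 0.0
```

{"name": "step_arm", "arguments": {
  "targets": "-1 -0.05 -0.06 0.05 0 0 0;-1 -0.1 -0.12 0.1 0 0 0;-1 -0.1 -0.18 0.1 0 0 0;-1 -0.1 -0.25 0.1 0 0 0;-1 -0.1 -0.25 0.1 0 0 0"
}}

```text
clock: 6.52
eef_pos: [0.3627, -0.0953, 0.1662]
tool_rot: [0.982, 0.19, 0.004, 0.002]
ft_force: [0.8, 0.1, -1.1]
grip_width: -0.0002
grasp_force: 0.0
```

```bash
python3 - <<'E'
from h import *
o=bot.get_obs();print(o["eef_pos"],o["ft_force"])
a=cv2.resize(bot.camera("top")[180:330,170:450,::-1],None,fx=2.8,fy=2.8,interpolation=cv2.INTER_CUBIC)
cv2.imwrite("pics/t4.png",a)
E
```

```text
[ 0.36273706 -0.09531475  0.16624962] [ 0.84514305  0.12110161 -1.07307859]
```

View pics/t4.png

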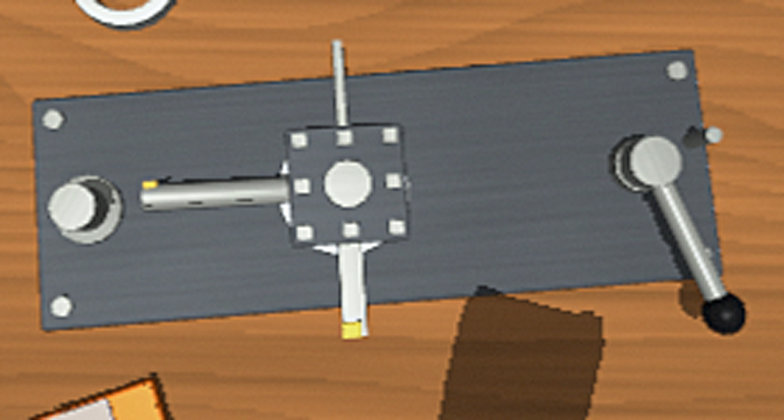

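The picture shows the turret nearly square to the stand. In the crop, the bar tip is at (142,196), its root at (288,190), the nut at (348,184), the post top at (74,206), the hub at (655,163) and the ball at (724,314).

```bash
python3 - <<'E'
from h import *
q=lambda u,v,z:ray("top",170+u/2.8,180+v/2.8,z)[:2]
t=q(142,196.5,.055);b=q(288,190,.055);n=q(348,184,.09);p=q(74,206,.075);h=q(655,163,.066);l=q(724,314,.055);pin=q(714,134,.065)
c=[q(35,102,.02),q(692,50,.02),q(43,330,.02)]; bl=q(337,42,.066); tt=q(352,338,.055)
an=lambda a,b:round(np.degrees(np.arctan2(*(b-a)[::-1])),1)
print("tip",an(n,t),"root-tip",an(b,t),"post",an(n,p),"hub->n",an(h,n),"hub-post",an(h,p),"stand",an(c[1],c[0]),an(c[2],c[0])+90,"blade",an(bl,n)+90+0,an(n,bl)+90,"turn",an(n,tt)-90)
print("lever",an(h,l),np.linalg.norm(l-h),h,l,pin)
cl=lambda a:0
H=np.array([.565,-.2])
for a in range(-188,-88,8): 
  x=H+.085*np.array([np.cos(np.radians(a)),np.sin(np.radians(a))]);print(a,np.round(x,4))
E
```

```text
tip 93.6 root-tip 93.5 post 95.3 hub->n 95.2 hub-post 95.2 stand 95.5 95.0 blade -85.69999999999999 94.3 turn -267.0
lever -154.7 0.100050165594238 [ 0.56184192 -0.20266901] [ 0.47138673 -0.24542288] [ 0.5803575  -0.23984187]
-188 [ 0.4808 -0.1882]
-180 [ 0.48 -0.2 ]
-172 [ 0.4808 -0.2118]
-164 [ 0.4833 -0.2234]
-156 [ 0.4873 -0.2346]
-148 [ 0.4929 -0.245 ]
-140 [ 0.4999 -0.2546]
-132 [ 0.5081 -0.2632]
-124 [ 0.5175 -0.2705]
-116 [ 0.5277 -0.2764]
-108 [ 0.5387 -0.2808]
-100 [ 0.5502 -0.2837]
-92 [ 0.562  -0.2849]
```

The bar is within about 1.7° (3.5 mm) of the post line, so it's set. Next is the lever at −154.7°, which I push counter-clockwise to about −89°.

{"name": "step_arm", "arguments": {
  "targets": "-1 0.054 -0.039 0 0 0 0;-1 0.108 -0.078 0 0 0 0;-1 0.162 -0.116 0 0 0 0;-1 0.216 -0.155 0 0 0 0;-1 0.271 -0.194 0 0 0 0;-1 0.271 -0.194 -0.06 0 0 0;-1 0.271 -0.194 -0.12 0 0 0;-1 0.271 -0.194 -0.18 0 0 0;-1 0.271 -0.194 -0.22 0 0 0;-1 0.271 -0.194 -0.25 0 0 0"
}}

```text
clock: 7.4
eef_pos: [0.4959, -0.1855, 0.0364]
tool_rot: [0.981, 0.194, -0.0, -0.001]
ft_force: [-0.2, 0.8, -0.3]
grip_width: -0.0001
grasp_force: 0.0
```

```bash
python3 - <<'E'
from h import *
p0=bot.get_obs()["eef_pos"][:2]; print(p0)
H=np.array([.563,-.2015])
for a in range(-188,-99,4): 
  x=H+.065*np.array([np.cos(np.radians(a)),np.sin(np.radians(a))]);print(a,np.round((x-[.4985,-.1925])*2,3))
E
```

```text
[ 0.49591925 -0.18546035]
-188 [0. 0.]
-184 [-0.001 -0.009]
-180 [-0.001 -0.018]
-176 [-0.001 -0.027]
-172 [ 0.    -0.036]
-168 [ 0.002 -0.045]
-164 [ 0.004 -0.054]
-160 [ 0.007 -0.062]
-156 [ 0.01  -0.071]
-152 [ 0.014 -0.079]
-148 [ 0.019 -0.087]
-144 [ 0.024 -0.094]
-140 [ 0.029 -0.102]
-136 [ 0.035 -0.108]
-132 [ 0.042 -0.115]
-128 [ 0.049 -0.12 ]
-124 [ 0.056 -0.126]
-120 [ 0.064 -0.131]
-116 [ 0.072 -0.135]
-112 [ 0.08  -0.139]
-108 [ 0.089 -0.142]
-104 [ 0.098 -0.144]
-100 [ 0.106 -0.146]
```

{"name": "step_arm", "arguments": {
  "targets": "-1 0.004 -0.014 0 0 0 0;-1 0.004 -0.023 0 0 0 0;-1 0.004 -0.032 0 0 0 0;-1 0.004 -0.041 0 0 0 0;-1 0.005 -0.05 0 0 0 0;-1 0.007 -0.059 0 0 0 0;-1 0.009 -0.068 0 0 0 0;-1 0.012 -0.076 0 0 0 0;-1 0.015 -0.085 0 0 0 0;-1 0.019 -0.093 0 0 0 0"
}}

```text
clock: 8.23
eef_pos: [0.505, -0.2343, 0.039]
tool_rot: [0.981, 0.193, -0.0, -0.0]
ft_force: [-0.8, 2.4, 0.9]
grip_width: -0.0003
grasp_force: 1.2
```

{"name": "step_arm", "arguments": {
  "targets": "-1 0.005 -0.008 0 0 0 0;-1 0.01 -0.015 0 0 0 0;-1 0.015 -0.023 0 0 0 0;-1 0.021 -0.029 0 0 0 0;-1 0.028 -0.036 0 0 0 0;-1 0.035 -0.041 0 0 0 0;-1 0.042 -0.047 0 0 0 0;-1 0.05 -0.052 0 0 0 0;-1 0.054 -0.054 0 0 0 0;-1 0.058 -0.056 0 0 0 0"
}}

```text
clock: 9.07
eef_pos: [0.5345, -0.2623, 0.039]
tool_rot: [0.981, 0.193, -0.0, 0.0]
ft_force: [-2.1, 1.8, -1.1]
grip_width: -0.0001
grasp_force: 1.0
```

{"name": "step_arm", "arguments": {
  "targets": "-1 0.003 -0.001 0 0 0 0;-1 0.006 -0.003 0 0 0 0;-1 0.009 -0.004 0 0 0 0;-1 0.011 -0.005 0 0 0 0;-1 0.013 -0.006 0 0 0 0;-1 0.013 -0.006 0 0 0 0"
}}

```text
clock: 9.57
eef_pos: [0.5409, -0.2652, 0.0391]
tool_rot: [0.981, 0.193, 0.0, 0.0]
ft_force: [-2.0, 1.6, -1.0]
grip_width: 0.0
grasp_force: 0.8
```

```bash
python3 - <<'E'
from h import *
o=bot.get_obs();print(o["eef_pos"],o["ft_force"])
im=bot.camera("scene"); cv2.imwrite("pics/s5.png",cv2.resize(im[110:250,90:290,::-1],None,fx=3.5,fy=3.5,interpolation=cv2.INTER_CUBIC))
E
```

```text
[ 0.54094558 -0.26517953  0.03912925] [-1.97054585  1.59667877 -0.98400992]
```

View pics/s5.png

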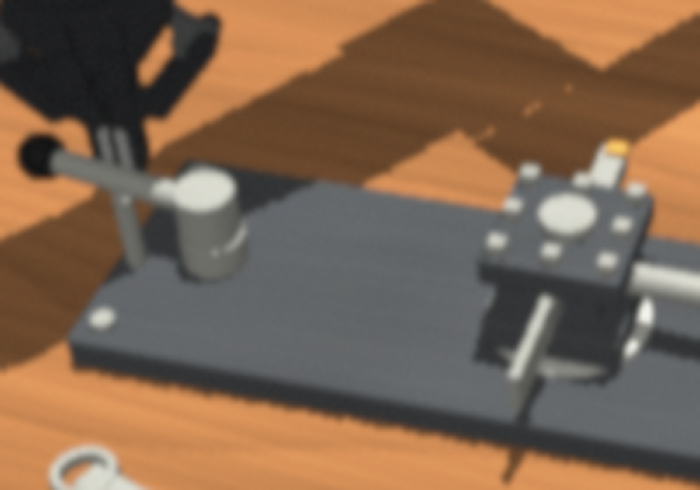

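The lever arm is almost at the stop pin: ball at crop (41,156), hub at (205,189), pin at (125,200). I'll nudge it in small steps while reading the force.

{"name": "step_arm", "arguments": {
  "targets": "-1 0.002 0 0 0 0 0;-1 0.004 -0.001 0 0 0 0;-1 0.006 -0.001 0 0 0 0;-1 0.006 -0.001 0 0 0 0"
}}

```text
clock: 9.95
eef_pos: [0.544, -0.2657, 0.0391]
tool_rot: [0.981, 0.193, 0.0, 0.0]
ft_force: [-2.1, 1.0, -0.4]
grip_width: 0.0002
grasp_force: 0.9
```

```bash
python3 - <<'E'
from h import *
b=ray("scene",90+41/3.5,110+156/3.5,.055)[:2];h=ray("scene",90+205/3.5,110+189/3.5,.066)[:2]
d=b-h;print(np.hypot(*d),np.degrees(np.arctan2(d[1],d[0])),"before nudge; need > -97.4, stop -88.8")
E
```

```text
0.10162463077135153 -93.88163239888722 before nudge; need > -97.4, stop -88.8
```

{"name": "step_arm", "arguments": {
  "targets": "-1 0.001 0 0 0 0 0;-1 0.002 0 0 0 0 0;-1 0.003 0 0 0 0 0;-1 0.003 0 0 0 0 0"
}}

```text
clock: 10.28
eef_pos: [0.5454, -0.2658, 0.0391]
tool_rot: [0.981, 0.193, 0.0, 0.0]
ft_force: [-2.1, 0.3, -1.6]
grip_width: 0.0004
grasp_force: 1.0
```

{"name": "step_arm", "arguments": {
  "targets": "-1 -0.01 0.002 0 0 0 0;-1 -0.03 0.01 0 0 0 0;-1 -0.07 0.02 0 0 0 0;-1 -0.1 0.02 0.06 0 0 0;-1 -0.15 0.02 0.12 0 0 0;-1 -0.21 0.02 0.18 0 0 0;-1 -0.28 0.02 0.22 0 0 0;-1 -0.34 0.02 0.24 0 0 0;-1 -0.34 0.02 0.24 0 0 0;-1 -0.34 0.02 0.24 0 0 0"
}}

```text
clock: 11.12
eef_pos: [0.3754, -0.2563, 0.1608]
tool_rot: [0.981, 0.192, 0.002, 0.002]
ft_force: [0.4, -0.5, -0.0]
grip_width: -0.0001
grasp_force: 0.0
```

```bash
python3 - <<'E'
from h import *
o=bot.get_obs();print(o["clock"],o["eef_pos"],o["ft_force"])
a=cv2.resize(bot.camera("top")[130:340,170:450,::-1],None,fx=2.8,fy=2.8,interpolation=cv2.INTER_CUBIC)
cv2.imwrite("pics/t6.png",a)
E
```

```text
11.1167 [ 0.37535195 -0.25632577  0.16080826] [ 0.41829894 -0.48314303 -0.00464047]
```

View pics/t6.png

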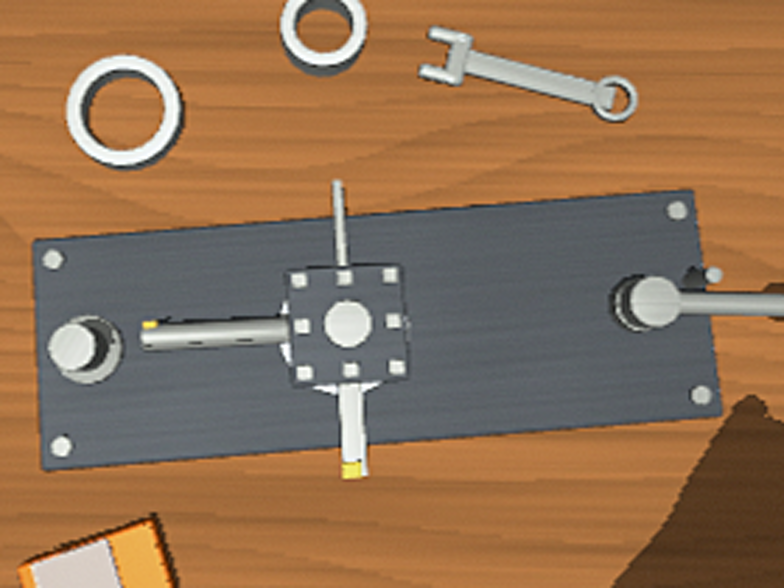

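The bar is unchanged: tip at (142,336), post at (74,346). The lever runs from hub (655,302) to (784,304), about 1.47 rad. A small gap to the pin (714,274) seems to remain, so I'll nudge it once more until the stop is felt.

{"name": "step_arm", "arguments": {
  "targets": "-1 0.06 0 -0.02 0 0 0;-1 0.13 0 -0.06 0 0 0;-1 0.19 0 -0.12 0 0 0;-1 0.24 0 -0.18 0 0 0;-1 0.27 -0.005 -0.24 0 0 0;-1 0.31 -0.012 -0.24 0 0 0;-1 0.33 -0.018 -0.24 0 0 0;-1 0.336 -0.02 -0.24 0 0 0;-1 0.34 -0.02 -0.24 0 0 0;-1 0.34 -0.02 -0.24 0 0 0"
}}

```text
clock: 12.0
eef_pos: [0.5451, -0.265, 0.0381]
tool_rot: [0.981, 0.193, -0.001, -0.001]
ft_force: [0.3, 0.1, 0.2]
grip_width: -0.0002
grasp_force: 0.1
```

{"name": "step_arm", "arguments": {
  "targets": "-1 0.001 0 0 0 0 0;-1 0.002 0 0 0 0 0;-1 0.003 0 0 0 0 0;-1 0.003 0 0 0 0 0"
}}

```text
clock: 12.33
eef_pos: [0.5459, -0.2654, 0.0392]
tool_rot: [0.981, 0.193, -0.0, -0.0]
ft_force: [-2.3, 1.0, -0.6]
grip_width: 0.0002
grasp_force: 1.1
```

{"name": "step_arm", "arguments": {
  "targets": "-1 0.001 0 0 0 0 0;-1 0.002 0 0 0 0 0;-1 0.003 0 0 0 0 0;-1 0.003 0 0 0 0 0"
}}

```text
clock: 12.67
eef_pos: [0.5475, -0.2655, 0.039]
tool_rot: [0.981, 0.193, -0.001, -0.0]
ft_force: [-4.4, 0.5, -0.6]
grip_width: 0.0002
grasp_force: 2.2
```

{"name": "step_arm", "arguments": {
  "targets": "-1 0.001 0 0 0 0 0;-1 0.002 0 0 0 0 0;-1 0.003 0 0 0 0 0;-1 0.003 0 0 0 0 0"
}}

```text
clock: 13.0
eef_pos: [0.5477, -0.2655, 0.0388]
tool_rot: [0.981, 0.193, -0.002, -0.001]
ft_force: [-8.1, 0.4, 2.1]
grip_width: 0.0003
grasp_force: 3.9
```

The force rose to 8 N with no further motion, so the lever is at its stop. I'll back off and hand in.

{"name": "step_arm", "arguments": {
  "targets": "-1 -0.01 0.002 0 0 0 0;-1 -0.03 0.01 0 0 0 0;-1 -0.07 0.02 0 0 0 0;-1 -0.1 0.02 0.06 0 0 0;-1 -0.15 0.02 0.12 0 0 0;-1 -0.21 0.02 0.18 0 0 0;-1 -0.28 0.02 0.22 0 0 0;-1 -0.34 0.02 0.24 0 0 0;-1 -0.34 0.02 0.24 0 0 0;-1 -0.34 0.02 0.24 0 0 0"
}}

```text
clock: 13.83
eef_pos: [0.3807, -0.2566, 0.1612]
tool_rot: [0.981, 0.192, 0.003, 0.002]
ft_force: [0.3, 0.4, -0.2]
grip_width: 0.0
grasp_force: 0.0
```

```bash
python3 - <<'E'
from h import *
o=bot.get_obs();print(o["clock"],o["eef_pos"],o["ft_force"])
a=bot.camera("top").astype(int); b=cv2.imread("pics/t6.png")
small=cv2.resize(b,(280,210),interpolation=cv2.INTER_AREA)[:,:,::-1].astype(int)
d=np.abs(a[130:340,170:450]-small).max(2)>60; ys,xs=np.nonzero(d); print(d.sum(), np.c_[xs+170,ys+130][:40:4].tolist())
print(bot.job_done())
E
```

```text
13.8333 [ 0.38070372 -0.25656256  0.16117339] [ 0.33820339  0.38169516 -0.18173761]
175 [[447, 229], [447, 230], [440, 232], [423, 233], [427, 233], [431, 233], [435, 233], [439, 233], [422, 234], [426, 234]]
the job is handed in; nothing more can be done
None
```

I handed the job in at about 14 s: the boring bar measured within about 4 mm of the post line, the clamp lever is pushed to its stop (highest force reading 8 N), and the arm is clear; no verdict was returned.

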